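Release the cupboard's child-safety catch with a stirring stick

ROBOT

A 6-joint arm with a two-finger parallel gripper is mounted at the origin on a cart in front of the work surface, level with it; the furniture and walls round the work are solid. World frame = base frame: x ahead of the robot, y to its left, z up, the work surface at z = 0. Lengths are in m, angles in rad, forces in N, time in s.
With the tool pointing down it reaches from about 0.325 to 0.85 m from the base axis. Payload 4.4 kg.
Tool frame: the origin (TCP) lies on the centre line of the jaws, within the pads' length; the fingertips stand 19 mm ahead of it and the grasp point (between the pads) is the TCP; z points along the fingers, y is the line along which they close (so a half turn about z gives the same grasp; the last joint's range is limited). The gripper opens to 94 mm and grips with 3 to 60 N. Pads are 16 mm wide; open, the fingers measure 119 mm over their backs; the gripper's body (75 mm by 177 mm) begins 78 mm behind the grasp point.
Start: joints at [-1.435, 0.207, 1.542, -0, 1.393, -0.15], TCP at [0.163, -0.552, 0.224] pointing down, gripper open.
Joint ranges: [-2.73, 2.73], [-0.86, 2.22], [0.23, 2.46], [-1.11, 4.25], [0.08, 2.63], [-2.82, 2.82]. Speed limits (rad/s): [2.79, 2.79, 3.14, 3.14, 3.14, 3.14].

INTERFACE

Orientations are given as a unit quaternion [x, y, z, w].
In Python, from station import ctrl gives the robot as it stands. Calls block until the motion is done:
- ctrl.goto(position, orientation): joint-space move of the TCP to a pose.
- ctrl.move_straight(position, ori=None, feed=0.15, max_force=None): straight line of the TCP; ori=None keeps the orientation; feed is the mean speed in m/s. With max_force (N) it stops when the force on the tool has changed by that much, and returns True; else False.
- ctrl.goto_joints(angles): joint-space move.
- ctrl.grip(opening, grip_force=None): opening from 0.0 (shut) to 1.0 (fully open); grip_force is the grip in N (None keeps the last); returns when the fingers have stopped.
- ctrl.pause(seconds).
- ctrl.inverse_kinematics(position, orientation): joint angles nearest the present ones, or None.
- ctrl.get_obs(): the state.
- ctrl.read_camera(name): name is "scene" or "top"; returns a dict with "color" (384x512x3 uint8, blue, green, red), "z_map" (384x512 float32, m along the optical axis (not along the pixel's ray), 0 where there is no reading), "intrinsics" (3x3 intrinsics, pixels), "cam_to_world" (4x4, takes a point from camera to world coordinates). Camera axes: x right, y down, z forward; pixel columns grow to the right and rows downward; lengths in m; the calibration is good to about 2 mm. A picture is of the moment at which its call begins.
A pose or a line that the arm cannot do raises ctrl.PlanningError and nothing moves.
- ctrl.hand_in(): hands the job in; it is judged then, once.
The state is a dict: "time": time; "joints": joint angles; "joint_velocities": joint speeds; "joint_efforts": joint torques, N m; "tool_pos": TCP position; "eef_rot": TCP orientation; "contact_force": force on the tool from outside, world axes, zero at the start; "ft_torque": the same for the moment, N m; "grip_width": opening from 0.0 (shut) to 1.0 (fully open); "gripper_force": force on a finger pad.
Only numpy, scipy, OpenCV 4.12 (cv2) and the standard library are available. Lean on these libraries where they do the work, as an engineer would, in place of code of your own. Each camera call takes 0.05 s, during which the arm holds its last target. There are 200 camera calls.

TASK

Draw the wooden stirring stick out of its holder and use it to open the child-proofed little cupboard: reach down with the stick through the gap behind the door's top edge, press the hidden spring catch down, and keep it down while you pull the door towards you with the stick until it stands at least 40 degrees open. Then leave the door open and stand the stick back in its holder, without knocking over or shifting the salt shaker, the pepper mill and the mug.

Things in the scene. Friction and masses are not known exactly. Their poses are not given: they have to be found in the camera images.
- cupboard: light wooden countertop cupboard, 120 deep (x) x 260 wide (y) x 145 mm high, fixed to the worktop, open at its front, which faces its own -x (towards the robot). Origin: centre of its underside. The front plane is at its x = -60 mm. A steel strike block hangs under its top board just behind the front plane.
- door (a joint): cupboard door's hinge angle, rad: 0 shut, growing as the free edge swings towards the robot. The hinge line is vertical at the left (the cupboard's +y) end of the front plane. The door starts ajar (0.135 to 0.155) and stays where it is left (light friction; about 0.5 N at the catch moves it). Unless the catch is held down, the strike stops the door at about 0.17.
- door_hinge (a point): point on the vertical hinge line at the height of the door's top edge (139 mm above the worktop). Its x axis points square out of the door's back face (into the cupboard when shut), its y axis from the free edge to the hinge, z up. The door is a panel 14 mm thick and 256 mm wide on the -x side of this point; its back face passes through it.
- door_edge (a point): point on the back face's top edge of the door, 200 mm from the hinge line, straight above and 35 mm higher than the catch's top; axes as door_hinge. Between here and the cupboard's front plane is the open gap (27 to 31 mm wide at the start) through which the stick goes down; the catch lies directly below.
- catch_pad (a point): middle of the place to press on the catch: the white plastic tongue that stands out 53 mm level from the door's back, 34 mm wide along the door, its flat top 104 mm above the worktop (35 mm below the door's top edge) when up. The point lies 13 mm from the door's back face and rides with the door and the catch; axes as door_hinge. At its far end, 45 to 55 mm from the door's back, an upturned nose 11 mm high hooks behind the strike.
- catch (a joint): how far the spring catch is pressed straight down along the door's back, m: 0 up, 0.022 stop. It must be 0.010 or more for the nose to pass under the strike; the spring takes about 1.5 N at first and 4 N fully down. Once the door is past 0.35 the catch is clear and no longer matters.
- holder: loose white stoneware stick holder, 0.7 kg: a foot disc 86 mm across with an upright tube 46 to 52 mm across, 94 mm high over all. Its bore is 38 to 44 mm wide, its inner floor 14 mm up. Origin: centre of the underside, z up.
- holder_mouth (a point): centre of the holder's mouth, 94 mm above its underside.
- stick: plain round wooden stirring stick, 14 mm across, 200 mm long, 50 g, flat foot and rounded top with two dark rings. It starts standing upright in the holder on its foot. Origin: centre of its foot, z axis along it to the top.
- stick_tip (a point): centre of the stick's flat foot, the end that presses the catch.
- stick_grip (a point): point on the stick's axis 155 mm from the foot, a good place to grip it from above.
- salt_shaker: bystander: salt shaker 44 mm across, 90 mm high. Origin: centre of its underside.
- pepper_mill: bystander: dark wooden pepper mill 58 mm across, 170 mm high. Origin: centre of its underside.
- mug: bystander: patterned white mug 79 x 115 x 98 mm. Origin: centre of its underside.
There are look-alikes about, which are no part of the job. What is shaped like the holder but pink or red is not meant.

How it is judged:
By the outcome, as a careful person would: the job done as asked, in the order asked, and still so for the second after the job is handed in, with the robot touching nothing.
It also fails if it takes over 61 s, if anything falls off the work surface, if the arm or the gripper's body presses on something with over 40 N, if the wrist force passes 120 N, or if a joint passes its speed limit or range.

## Working session

There is one attempt and no reset: what is moved stays moved. The work goes in short steps, each a Python script; the robot and the scene stay as the last script left them, time stands still between calls to the robot, and variables do not carry over. Pictures are saved under pics/ and viewed, at most 10 in all, crops included, and the job is handed in when it is done.

```bash
mkdir -p pics; ls; python3 - <<'E'
from station import ctrl
import cv2,numpy as np
for n in("scene","top"):
    d=ctrl.read_camera(n); cv2.imwrite(f"pics/{n}0.png",d["color"]); np.savez(f"{n}0.npz",**d)
    print(n,d["intrinsics"].tolist(),np.round(d["cam_to_world"],3).tolist())
o=ctrl.get_obs();print({k:np.round(v,3).tolist() for k,v in o.items()})
E
```

```text
pics
scene [[390.2290252366019, 0.0, 262.56350570884064], [0.0, 390.2290252366019, 187.7893721093654], [0.0, 0.0, 1.0]] [[0.875, -0.381, 0.3, 0.207], [-0.485, -0.693, 0.533, -0.692], [0.004, -0.612, -0.791, 1.074], [0.0, 0.0, 0.0, 1.0]]
top [[372.424775873944, 0.0, 252.34512419082623], [0.0, 372.424775873944, 189.4757810436511], [0.0, 0.0, 1.0]] [[-0.026, -0.987, 0.158, 0.387], [-1.0, 0.027, 0.003, -0.044], [-0.008, -0.158, -0.987, 1.199], [0.0, 0.0, 0.0, 1.0]]
{'time': 0.1, 'joints': [-1.434, 0.207, 1.543, -0.0, 1.394, -0.15], 'joint_velocities': [0.0, -0.002, -0.002, -0.0, 0.002, 0.001], 'joint_efforts': [0.0, -37.186, -28.229, 0.07, 0.031, -0.0], 'tool_pos': [0.163, -0.551, 0.223], 'eef_rot': [0.99, 0.143, -0.0, -0.001], 'contact_force': [0.85, -0.676, -0.773], 'ft_torque': [-0.047, -0.028, -0.006], 'gripper_force': 0.0, 'grip_width': 0.999}
```

View pics/scene0.png

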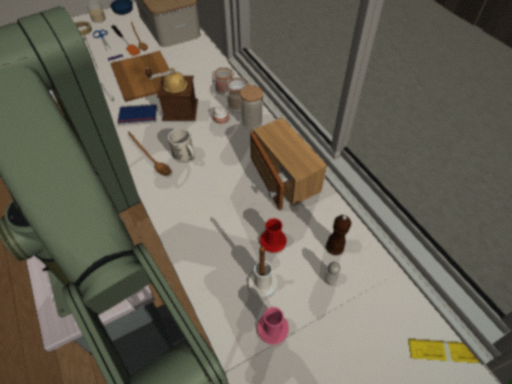

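View pics/top0.png

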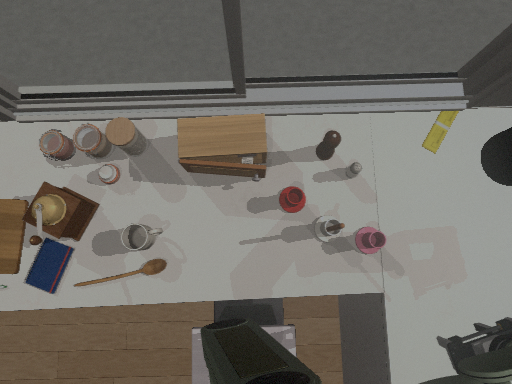

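Scene picture: white holder with stick at (262,280), red look-alike (273,235), pink (272,325), cupboard (287,160), pepper (338,235), salt (333,272). Top picture: white holder (328,228), red (292,198), pink (370,240), cupboard (222,145), catch (247,160), mug (138,237). Only the white one with the stick in it fits. I'll confirm that in a crop while measuring.

```bash
cat > h.py <<'E'
import numpy as np,cv2
def cloud(d):
    z=d["z_map"];K=d["intrinsics"];T=d["cam_to_world"]
    v,u=np.indices(z.shape)
    p=np.stack([(u-K[0,2])/K[0,0]*z,(v-K[1,2])/K[1,1]*z,z],-1)
    P=p@T[:3,:3].T+T[:3,3]; P[z==0]=np.nan
    return P
def onplane(d,uv,h):
    K=d["intrinsics"];T=d["cam_to_world"]
    r=T[:3,:3]@(np.linalg.inv(K)@np.array([uv[0],uv[1],1.]))
    return T[:3,3]+r*(h-T[2,3])/r[2]
E
python3 - <<'E'
import numpy as np,cv2
from h import *
t=dict(np.load("top0.npz"));s=dict(np.load("scene0.npz"))
a=cv2.resize(t["color"][105:260,170:390],None,fx=3.6,fy=3.6,interpolation=cv2.INTER_CUBIC)[:,:800]
cv2.imwrite("pics/topcrop.png",a)
b=cv2.resize(s["color"][110:300,225:365],None,fx=3.1,fy=3.1,interpolation=cv2.INTER_CUBIC)
cv2.imwrite("pics/scenecrop.png",b)
for n,d in(("top",t),("scene",s)):
    P=cloud(d);z=P[...,2]
    # cupboard top
    reg=(P[...,0]>.4)&(P[...,0]<.9)&(P[...,1]>-.15)&(P[...,1]<.25)
    m=reg&(z>.142)&(z<.152)
    c=P[m]; print(n,"top",len(c),np.median(c[:,2]),cv2.minAreaRect(c[:,:2].astype(np.float32)*1000))
    m=reg&(z>.133)&(z<.1415); c=P[m];print(n,"door",len(c),cv2.minAreaRect(c[:,:2].astype(np.float32)*1000) if len(c) else 0)
    for nm,uv in (("holder",(328,228) if n=="top" else (262,280)),("red",(292,198) if n=="top" else (273,235)),("pep",(328,145) if n=="top" else (338,235)),("salt",(354,171) if n=="top" else (333,272)),("mug",(138,237) if n=="top" else (181,145))):
        Q=P[uv[1]-25:uv[1]+26,uv[0]-22:uv[0]+23].reshape(-1,3); Q=Q[Q[:,2]>.02]
        print(n,nm,P[uv[1],uv[0]].round(3),len(Q),Q.min(0).round(3),Q.max(0).round(3))
E
```

```text
top top 3373 0.14538113128332064 ((757.3070068359375, 46.40630340576172), (277.88836669921875, 261.24114990234375), 0.2528209090232849)
top door 532 ((762.4384765625, 35.7447509765625), (263.3135986328125, 270.92266845703125), 84.07588195800781)
top holder [ 0.445 -0.269  0.053] 262 [ 0.422 -0.298  0.02 ] [ 0.472 -0.251  0.217]
top red [ 0.546 -0.167  0.013] 184 [ 0.519 -0.192  0.02 ] [ 0.569 -0.143  0.098]
top pep [ 0.683 -0.266  0.138] 444 [ 0.622 -0.35   0.02 ] [ 0.724 -0.253  0.172]
top salt [ 0.615 -0.352  0.082] 214 [ 0.605 -0.379  0.024] [ 0.693 -0.276  0.144]
top mug [0.434 0.327 0.008] 536 [0.396 0.241 0.021] [0.472 0.35  0.103]
scene top 1977 0.14487465175143932 ((730.4207763671875, 51.74388122558594), (240.66943359375, 279.34613037109375), 26.48807144165039)
scene door 490 ((758.2781982421875, 42.34100341796875), (262.3675231933594, 282.7734375), 88.14234924316406)
scene holder [ 0.43  -0.295  0.071] 438 [ 0.418 -0.301  0.02 ] [ 0.469 -0.249  0.187]
scene red [ 0.527 -0.188  0.074] 465 [ 0.433 -0.282  0.021] [ 0.563 -0.143  0.214]
scene pep [ 0.682 -0.293  0.103] 618 [ 0.67  -0.307  0.021] [ 0.833 -0.207  0.172]
scene salt [ 0.613 -0.372  0.076] 315 [ 0.602 -0.383  0.021] [ 0.707 -0.282  0.093]
scene mug [0.423 0.274 0.089] 644 [0.391 0.237 0.02 ] [0.471 0.353 0.103]
```

View pics/topcrop.png

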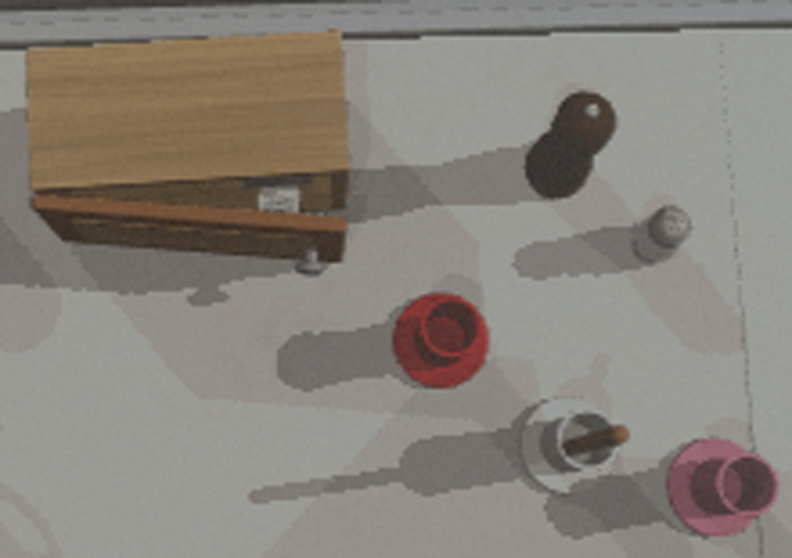

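View pics/scenecrop.png

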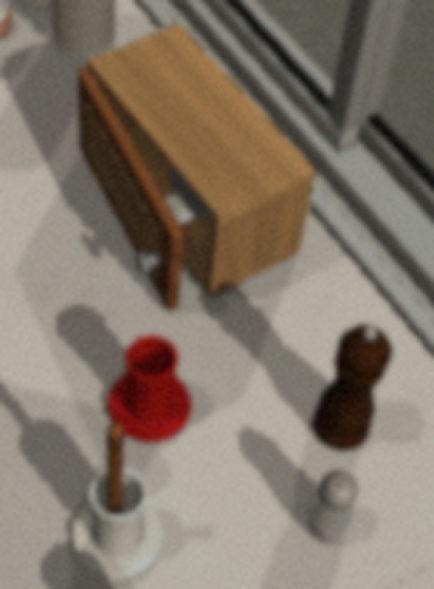

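The crop confirms it: the white holder with the stick is the target, and the red (442,340) and pink (720,487) ones are empty look-alikes. The catch tongue shows in the gap at crop pixel (278,198). Next is precise fitting.

```bash
cat > fit.py <<'E'
import numpy as np,cv2
from h import *
def circ(p):
    A=np.c_[2*p,np.ones(len(p))];x=np.linalg.lstsq(A,(p**2).sum(1),rcond=None)[0]
    return x[:2],np.sqrt(x[2]+x[:2]@x[:2])
def lineplane(d,m):
    v,u=np.nonzero(m);c,dirn=np.array([u.mean(),v.mean()]),np.linalg.svd(np.c_[u-u.mean(),v-v.mean()],full_matrices=False)[2][0]
    K=np.linalg.inv(d["intrinsics"]);R=d["cam_to_world"][:3,:3]
    r=[R@K@np.r_[q,1] for q in(c-20*dirn,c+20*dirn)]
    n=np.cross(*r);n/=np.linalg.norm(n);return n,n@d["cam_to_world"][:3,3]
def stick(t,s,hc):
    pl=[]
    for d in(t,s):
        P=cloud(d);hsv=cv2.cvtColor(d["color"],cv2.COLOR_BGR2HSV)
        m=(np.hypot(P[...,0]-hc[0],P[...,1]-hc[1])<.06)&(P[...,2]>.105)&(P[...,2]<.25)
        print("stick px",m.sum(),np.nanmax(P[m],0).round(3),np.nanmin(P[m],0).round(3));pl.append(lineplane(d,m))
    N=np.array([p[0] for p in pl]);D=np.array([p[1] for p in pl])
    return [np.r_[np.linalg.solve(N[:,:2],D-N[:,2]*z),z].round(4) for z in(.014,.1,.169,.214)]
E
python3 - <<'E'
from fit import *
t=dict(np.load("top0.npz"));s=dict(np.load("scene0.npz"))
for n,d in(("top",t),("scene",s)):
    P=cloud(d);x,y,z=np.moveaxis(P,-1,0)
    reg=(x>.55)&(x<.85)&(y>-.13)&(y<.22)
    m=(reg&(z>.1425)&(z<.15)).astype(np.uint8);m=cv2.morphologyEx(m,cv2.MORPH_OPEN,np.ones((3,3)))
    k,l,st,_=cv2.connectedComponentsWithStats(m);i=1+np.argmax(st[1:,4]);c=P[l==i]
    r=cv2.minAreaRect(c[:,:2].astype(np.float32)*1000);b=cv2.boxPoints(r);print(n,r,b.round(0).tolist())
    hsv=cv2.cvtColor(d["color"],cv2.COLOR_BGR2HSV)
    # front line: two smallest-x box corners
    f=b[np.argsort(b[:,0])[:2]];f=f[np.argsort(-f[:,1])]/1000
    dv=(f[1]-f[0])/np.linalg.norm(f[1]-f[0]);nv=np.array([dv[1],-dv[0]]);nv*=np.sign(nv[0])
    dist=(P[...,:2]-f[0])@nv;al=(P[...,:2]-f[0])@dv
    q=reg&(z>.130)&(z<.1425)&(dist<.003)&(dist>-.07)&(al>0.02)
    pp=P[q];A=np.c_[al[q],np.ones(q.sum())];co=np.linalg.lstsq(A,dist[q],rcond=None)[0];res=dist[q]-A@co
    print("front L/R",f.tolist(),"yaw",np.arctan2(dv[0],-dv[1]),"door",q.sum(),co,res.std(),res.min(),res.max(),al[q].max(),np.median(pp[:,2]))
    h=(np.hypot(x-.445,y+.275)<.06)
    R=P[h&(z>.090)&(z<.1)];ft=P[h&(z>.006)&(z<.014)]
    print("rim",len(R),circ(R[:,:2]),R[:,:2].min(0),R[:,:2].max(0))
print(stick(t,s,(.445,-.275)))
E
```

```text
top ((720.0020141601562, 45.79888916015625), (120.72881317138672, 259.47406005859375), 2.2565488815307617) [[655.0, 173.0], [665.0, -86.0], [785.0, -81.0], [775.0, 178.0]]
front L/R [[0.6545761823654175, 0.17305853962898254], [0.6647927165031433, -0.0862143337726593]] yaw 0.03938419 door 460 [-0.11301396 -0.00713394] 0.01168656659258615 -0.013784434457661206 0.03725501728033077 0.25690801621468246 0.1388174739112773
rim 66 (array([ 0.44701612, -0.2755678 ]), np.float64(0.022939451992174714)) [ 0.42168533 -0.2982922 ] [ 0.47211542 -0.25102952]
scene ((717.0206298828125, 46.93206024169922), (120.10730743408203, 259.5423583984375), 1.8623151779174805) [[653.0, 175.0], [661.0, -85.0], [781.0, -81.0], [773.0, 179.0]]
front L/R [[0.6527814269065857, 0.1746830940246582], [0.6612160205841064, -0.08472219109535217]] yaw 0.03250367 door 346 [-0.09231165 -0.00794529] 0.014162405816862235 -0.01726055485802068 0.03422469167957811 0.2600622219565911 0.1378053996138479
rim 77 (array([ 0.44330999, -0.27541827]), np.float64(0.022356028656037582)) [ 0.41853238 -0.30022179] [ 0.46868261 -0.24944063]
stick px 61 [ 0.45  -0.268  0.217] [ 0.437 -0.28   0.112]
stick px 127 [ 0.447 -0.27   0.214] [ 0.433 -0.282  0.105]
[array([ 0.4435, -0.2722,  0.014 ]), array([ 0.4429, -0.2714,  0.1   ]), array([ 0.4424, -0.2707,  0.169 ]), array([ 0.4421, -0.2702,  0.214 ])]
```

```bash
cat > g.py <<'E'
import numpy as np
from station import ctrl
def q(a): return [np.cos(a/2),np.sin(a/2),0,0]
A=1.27; Q=q(A)
H=np.array([.6538,.1718]); ph=.036
dv=np.array([np.sin(ph),-np.cos(ph)]);nv=np.array([np.cos(ph),np.sin(ph)])
def door(th,off,r=.2):
    e=np.cos(th)*dv-np.sin(th)*nv;ex=np.cos(th)*nv+np.sin(th)*dv
    return H+r*e+off*ex
S=np.array([.4427,-.2708])
E
python3 - <<'E'
from g import *
import cv2
ctrl.goto([*S,.30],Q); ctrl.move_straight([*S,.169],feed=.12)
ctrl.grip(0.0,40); o=ctrl.get_obs();print(o["tool_pos"],o["grip_width"],o["gripper_force"],o["time"])
ctrl.move_straight([*S,.385],feed=.15)
p=door(.145,.013);print(p)
ctrl.goto([*p,.385],Q);ctrl.move_straight([*p,.31],feed=.1)
o=ctrl.get_obs();print(o["tool_pos"],o["grip_width"],o["contact_force"],o["time"])
for n in("scene","top"):
    d=ctrl.read_camera(n);np.savez(n+"1.npz",**d)
    c=d["color"][100:220,170:330] if n=="top" else d["color"][60:220,220:360]
    cv2.imwrite(f"pics/{n}1.png",cv2.resize(c,None,fx=3.6,fy=3.6,interpolation=cv2.INTER_CUBIC))
E
```

```text
[ 0.44268851 -0.27081469  0.16899353] 0.14203338992417505 39.99992892087903 4.0417
[ 0.64496599 -0.02842727]
[ 0.64539156 -0.02859722  0.310928  ] 0.1417087679548765 [-0.09747103 -0.55577794 -0.47627003] 7.7333
```

View pics/scene1.png

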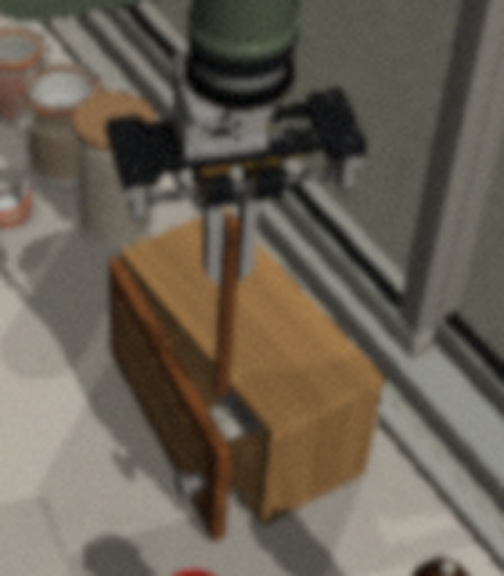

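View pics/top1.png

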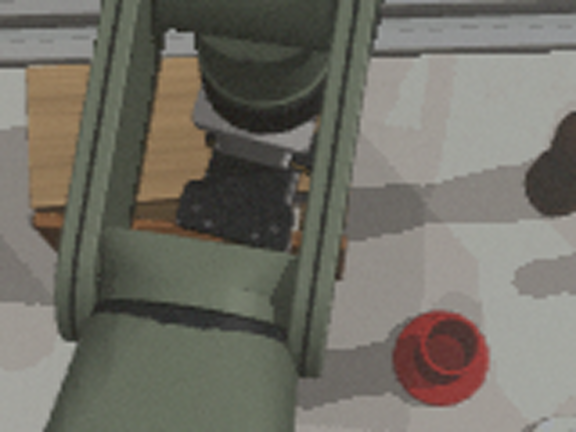

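The stick is gripped; the scene crop shows its tip at (222,390), over the gap and next to the white tongue at (235,415). The top view is blocked by the arm. Next is a guarded descent that should find the catch top at tip z ≈ 0.104.

```bash
python3 - <<'E'
from g import *
from h import *
d=dict(np.load("scene1.npz"));print("tip ray",onplane(d,(220+222/3.6,60+392/3.6),.157))
p=door(.145,.013)
for z in(.275,.2):
    hit=ctrl.move_straight([*p,z],feed=.06,max_force=2.0)
    o=ctrl.get_obs();print(hit,o["tool_pos"],"tip z",o["tool_pos"][2]-.155,o["contact_force"],o["time"])
    if hit: break
E
```

```text
tip ray [ 0.64191044 -0.03788284  0.157     ]
False [ 0.64506834 -0.02842839  0.27502644] tip z 0.12002643787620629 [ 0.44899378  0.65984362 -0.56194013] 8.5667
True [ 0.64413626 -0.02839244  0.24727014] tip z 0.0922701413841279 [ 0.13104858 -0.66399635  1.81083469] 9.1833
```

```bash
python3 - <<'E'
from g import *
import cv2
def show(t):
    o=ctrl.get_obs();print(t,o["tool_pos"].round(4) if hasattr(o["tool_pos"],'round') else o["tool_pos"],np.round(o["contact_force"],2),round(o["time"],2))
Z=.243
ctrl.move_straight([*door(.145,.013),Z],feed=.03);ctrl.pause(.3);show("press")
for th,off in((.145,.006),(.2,.006),(.26,.006),(.35,.006),(.45,.006),(.55,.006),(.65,.006),(.75,.006),(.84,.006)):
    f=ctrl.move_straight([*door(th,off),Z],feed=.04,max_force=12);show(th)
    if f: print("STOP");break
d=ctrl.read_camera("scene");np.savez("scene2.npz",**d)
cv2.imwrite("pics/scene2.png",cv2.resize(d["color"][60:260,200:360],None,fx=3,fy=3,interpolation=cv2.INTER_CUBIC))
E
```

```text
press [ 0.6451 -0.0284  0.2433] [-0.31 -0.41  3.07] 9.84
0.145 [ 0.6375 -0.0277  0.243 ] [-0.57 -0.59  2.51] 10.17
0.2 [ 0.6266 -0.0264  0.243 ] [0.03 0.11 2.33] 10.59
0.26 [ 0.6148 -0.0244  0.243 ] [-0.07  0.62  2.4 ] 11.04
0.35 [ 0.5974 -0.0201  0.243 ] [-0.8  -0.35  3.2 ] 11.64
0.45 [ 0.5785 -0.0136  0.243 ] [-0.05  0.05  2.78] 12.29
0.55 [ 0.5604 -0.0051  0.243 ] [-0.28 -1.    2.72] 12.94
0.65 [0.5432 0.0051 0.243 ] [ 0.16 -0.32  3.14] 13.59
0.75 [0.5271 0.0169 0.243 ] [-0.71  0.33  2.59] 14.24
0.84 [0.5137 0.029  0.243 ] [-0.64  0.27  2.26] 14.84
```

View pics/scene2.png

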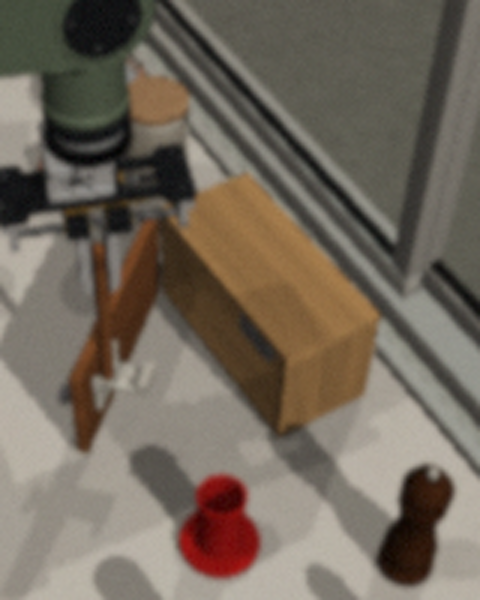

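The door stands wide open at (110,340) with the catch clear of the strike. I'll back off the door, lift out, and carry the stick to above the holder.

```bash
python3 - <<'E'
from g import *
from fit import *
p=door(.84,.013)
ctrl.move_straight([*p,.243],feed=.03);ctrl.move_straight([*p,.385],feed=.12)
ctrl.goto([*S,.385],Q);ctrl.move_straight([*S,.28],feed=.12);ctrl.pause(.2)
d={}
for n in("top","scene"):
    d[n]=ctrl.read_camera(n);np.savez(n+"3.npz",**d[n])
    c=d[n]["color"]; c=c[185:275,275:400] if n=="top" else c[170:330,200:350]
    cv2.imwrite(f"pics/{n}3.png",cv2.resize(c,None,fx=3.6,fy=3.6,interpolation=cv2.INTER_CUBIC))
    P=cloud(d[n]);m=(np.hypot(P[...,0]-S[0],P[...,1]-S[1])<.05)
    R=P[m&(P[...,2]>.088)&(P[...,2]<.1)][:,:2];print(n,"rim",len(R),R.min(0),R.max(0))
    v=P[m&(P[...,2]>.13)&(P[...,2]<.25)];print("stick pts",len(v),v.min(0),v.max(0))
    for a in(.13,.16,.19,.22):
        w=v[(v[:,2]>a)&(v[:,2]<a+.03)];print(a,len(w),np.median(w,0) if len(w) else 0)
    print(ctrl.get_obs()["time"],ctrl.get_obs()["grip_width"])
E
```

```text
top rim 37 [ 0.42818865 -0.29150785] [ 0.47218626 -0.25180627]Traceback (most recent call last):
  File "<stdin>", line 13, in <module>
    return umr_minimum(a, axis, None, out, keepdims, initial, where)
ValueError: zero-size array to reduction operation minimum which has no identity
```

```bash
python3 - <<'E'
from g import *
from fit import *
d=ctrl.read_camera("scene")
cv2.imwrite("pics/scene3.png",cv2.resize(d["color"][170:330,200:350],None,fx=3.6,fy=3.6,interpolation=cv2.INTER_CUBIC))
P=cloud(d);m=(np.hypot(P[...,0]-S[0],P[...,1]-S[1])<.05)
R=P[m&(P[...,2]>.09)&(P[...,2]<.1)][:,:2];print("rim",len(R),circ(R),R.min(0),R.max(0))
for a in(.13,.155,.18,.205):
    w=P[m&(P[...,2]>a)&(P[...,2]<a+.025)];print(a,len(w),np.median(w,0) if len(w) else 0)
o=ctrl.get_obs();print(o["time"],o["grip_width"],o["tool_pos"])
E
```

```text
rim 69 (array([ 0.44328625, -0.27531495]), np.float64(0.023699403740408236)) [ 0.41845596 -0.30086484] [ 0.46828623 -0.24987353]
0.13 21 [ 0.43861854 -0.28021405  0.14377539]
0.155 25 [ 0.43790447 -0.2801844   0.16973926]
0.18 27 [ 0.43621871 -0.27947228  0.1930079 ]
0.205 32 [ 0.43675812 -0.27944186  0.21715894]
19.1 0.13840129425535783 [ 0.44291379 -0.27102229  0.28058858]
```

View pics/scene3.png

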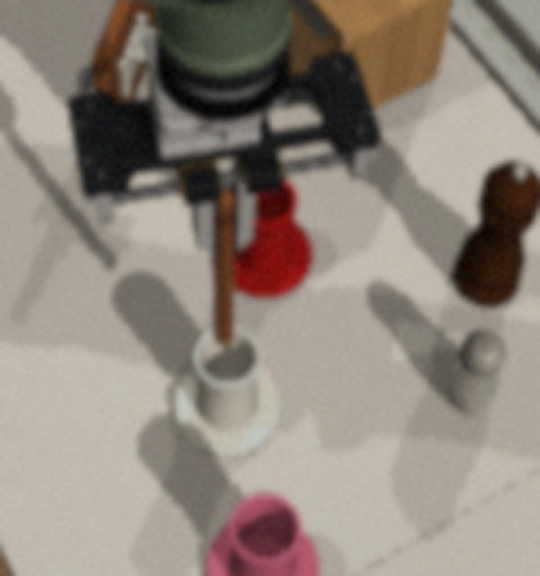

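The stick hangs upright with its tip at (223,335), above the white holder's mouth (225,360), and the holder hasn't moved. Lowering it in.

```bash
python3 - <<'E'
from g import *
from fit import *
p=np.array([.444,-.273])
ctrl.move_straight([*p,.28],feed=.05)
print(ctrl.move_straight([*p,.185],feed=.1,max_force=6))
print(ctrl.move_straight([*p,.1675],feed=.03,max_force=3));print(ctrl.get_obs()["tool_pos"],ctrl.get_obs()["contact_force"])
ctrl.grip(.3);ctrl.pause(.3);ctrl.grip(1.0)
ctrl.move_straight([*p,.32],feed=.12)
ctrl.goto([.3,-.45,.33],Q);ctrl.pause(.5)
t,s=ctrl.read_camera("top"),ctrl.read_camera("scene")
print(stick(t,s,(.445,-.275)));print(ctrl.get_obs()["time"])
P=cloud(t);m=(P[...,2]>.13)&(P[...,2]<.145)&(P[...,0]>.44)&(P[...,0]<.645)&(P[...,1]>-.04)&(P[...,1]<.17)
w=P[m][:,:2];e=np.linalg.svd(w-w.mean(0),full_matrices=False)[2][0];print("door",m.sum(),np.degrees(np.arctan(e[0]/e[1])+ph))
im=np.hstack([t["color"][90:290,100:400],s["color"][100:300,160:360]])
cv2.imwrite("pics/end.png",cv2.resize(im,None,fx=1.6,fy=1.6))
E
```

```text
False
True
[ 0.44383467 -0.27285173  0.16896046] [-0.23828262  0.52494146  4.10068307]
stick px 62 [ 0.45  -0.269  0.215] [ 0.437 -0.283  0.112]
stick px 50 [ 0.445 -0.274  0.214] [ 0.434 -0.284  0.106]
[array([ 0.4427, -0.2724,  0.014 ]), array([ 0.4432, -0.2744,  0.1   ]), array([ 0.4437, -0.2759,  0.169 ]), array([ 0.4439, -0.277 ,  0.214 ])]
25.7667
door 408 46.496139080377326
```

View pics/end.png

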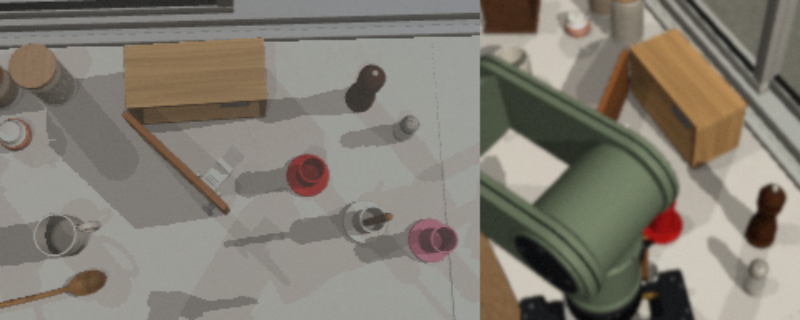

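The end picture shows the door open at about 46° at (175,160), the stick upright in the white holder at (370,218), and the mug, mill and shaker where they were.

```bash
python3 -c "
from station import ctrl
print(ctrl.hand_in())"
```

```text
the job is handed in; nothing more can be done
None
```

The job is handed in at about 26 s: the door is open about 46°, the stick is back upright in the white holder, and the salt shaker, pepper mill and mug look undisturbed in the last picture.

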